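Fasten the lint-trap cover in the coin laundry

TASK

Shut the cover of the cream lint-trap box, then fasten it with its spring-loaded captive screw-knob: turn the knob until its yellow end faces the green dot, push it down, and while it is down screw it clockwise until the yellow end faces the red bar and it stays down by itself. Then let go; leave the things around the box where they stand.

Things in the scene. Friction and masses are not known exactly. Their poses are not given: they have to be found in the camera images.
- trap: Cream metal lint-trap box fixed to the counter, 170 (x) by 200 (y) by 100 mm high, open on top under its hinged cover, with a grey pipe stub 35 mm long on its +y side and one on its +x side. Origin: centre of its underside; -x is its front, the hinge is on the +x side. It may stand turned.
- cover (a joint): Hinge angle (rad) of the beige cover plate, 176 by 206 by 6 mm. 0 = shut on the rim (top face 106 mm above the counter); positive = swung up about the box's rear top edge (parallel to its y). Stiff: it stays at any angle; about 2 N downward near its front edge moves it. Starts at 0.35 to 0.8. Press on the bare plate beside the knob, or on the knob.
- cover_hinge (a point): Point on the cover's hinge axis, middle of the box's width, 100 mm above the counter. Its axes turn with the cover; the cover's top face lies 6 mm along its z, the front edge 173 mm along its -x, the knob's axis 130 mm along its -x.
- cover_front (a point): Middle of the cover's front edge, on its top face. Axes as cover_hinge.
- knob_grip (a point): On the knob's axis, mid-height of its wing. Black knob: wing 46 long, 14 wide, 26 mm high on a round skirt 50 mm across, 5 mm thick. z = knob axis (away from the cover); x along the wing, yellow end towards -x. Wing top 13 mm above, skirt top 13 mm below this point. At rest, cover shut: 142 mm above the counter, skirt 18 mm clear of the cover. Grip across the 14 mm from above.
- knob (a joint): Angle (rad) of the knob: 0 = yellow end faces the green dot (towards the cover's front edge); positive = clockwise seen from above; 1.2 = yellow end faces the red bar. End stops at -1.2 and 1.35. Starts between -0.9 and 0.8. It stays where it is left (friction 0.04 N m). While pushed down it turns clockwise only. With the cover open it never catches.
- press (a joint): Travel (m) of the knob along its axis: 0 = raised by its spring, 0.016 = pushed down to the stop (3.6 N to start, 8.4 N at the stop). With the cover shut it goes down beyond 5 mm only within about 0.2 rad of the green dot; pushed 12 mm or more there and turned clockwise it enters the thread, which holds it: about 13 mm down at the red bar. Let go before that, it springs up.
- start_mark (a point): Green dot, 16 mm across, on the cover 34 mm in front of the knob's axis: where the yellow end must face to push the knob in.
- lock_mark (a point): Red bar, 18 by 10 mm, on the cover 36 mm from the knob's axis, 1.2 rad clockwise (seen from above) from the green dot: where the yellow end faces when the knob is screwed home.
- detergent: Bystander: blue bottle, 72 mm diameter, 170 mm high, near the box's left (+y) rear. Origin: centre of its underside.
- coin_cup: Bystander: red cup, 72 mm diameter, 60 mm high, right (-y) of the box. Origin: centre of its underside.
- strainer: Bystander: spare steel strainer bowl, 90 mm diameter, 55 mm high, right rear of the box. Origin: centre of its underside.
- screwdriver: Bystander: orange-handled screwdriver, 190 mm long, lying right of the box. Origin: middle of its underside.
- brush: Bystander: lint brush, 200 mm long, lying left of the box. Origin: middle of its underside.

How it is judged (in metres and radians):
On the way, in this order (a step that is already met when the one before it is completed fails the run):
1. the cover is shut on the box (value of joint cover below 0.03 rad), for 0.1 s.
2. the knob is started: pushed down and turned clockwise into its thread, with the cover shut (value of joint cover below 0.03 rad and value of joint press above 0.009 m and value of joint knob above 0.5 rad), for 0.05 s.
At the end, for the whole second after the job is handed in: The cover is shut (within 0.03 rad), the knob stays down by itself (more than 10.5 mm) and is turned clockwise to the red bar (beyond 1.0 rad; the bar is at 1.2, the stop at 1.35), at rest, with nothing touching it (value of joint cover below 0.03 rad and value of joint press above 0.0105 m and value of joint knob above 1 rad and velocity of joint knob below 0.1 rad/s).
It fails at once if a bystander is knocked away (moved by more than 40 mm) (distance of any of detergent, coin_cup, strainer, screwdriver, brush from where it was at the start of the episode above 0.04 m).
It also fails if it takes over 54 s, if anything falls off the work surface, if the arm or the gripper's body presses on something with over 40 N, if the wrist force passes 120 N, or if a joint passes its speed limit or range.

ROBOT

A 6-joint arm with a two-finger parallel gripper is mounted at the origin on the work surface. World frame = base frame: x ahead of the robot, y to its left, z up, the work surface at z = 0. Lengths are in mm, angles in rad, forces in N, time in s.
With the tool pointing down it reaches from about 275 to 1000 mm from the base axis. Payload 8.4 kg.
Tool frame: the origin (TCP) lies midway between the tips of the shut fingers; the grasp point (between the pads) lies 19 mm behind it; y points along the fingers, z is the direction in which the jaws open and shut, and the axes are right-handed (so a half turn about y gives the same grasp; the last joint's range is limited). The gripper opens to 85 mm and grips with 20 to 120 N. Pads are 22 mm wide; open, the fingers measure 114 mm over their backs; the gripper's body (76 mm by 85 mm) begins 54 mm behind the grasp point. The pads swing forward as they close: fully open they stand 13 mm farther back than shut.
Start: joints at [-1.252, 0.353, 1.633, -0, 1.155, -0.002], TCP at [197.077, -593.118, 231.281] pointing down, gripper open.
Joint ranges: [-2.63, 2.63], [-0.92, 2.1], [0.06, 2.66], [-1.3, 4.44], [0, 2.69], [-3.02, 3.02]. Speed limits (rad/s): [2.22, 2.22, 2.79, 3.14, 3.14, 3.14].

INTERFACE

Orientations are given as [roll, pitch, yaw] about the fixed x, y, z axes, in that order (R = Rz(yaw) Ry(pitch) Rx(roll)).
In Python, from rig import r gives the robot as it stands. The module is installed in compiled form; this text tells all that it offers.
- The arm moves only by the tool apply_moves, never from a script. Its argument "plan" is text: rows parted by semicolons, each of 7 numbers parted by spaces: the shift along the tool's x, y, z in cm, then the turn, a rotation vector about the tool's x, y, z in degrees, then the closure, from 0 (fully open) to 1 (shut). A call has 1 to 20 rows; each row shifts and turns the pose as measured when the row begins, along the tool's axes as they then stand; what a row does not reach is not made up. A row lasts 1/10 s, in which the tool goes at most 50 mm and 8.59 degrees, less where a joint would pass 70% of its speed; a pose out of reach is approached as far as the arm can. A call is refused whole if a number of a shift passes 5 or a number of a turn 8.59, either way. A call with a gripper value outside its range is refused whole. The fingers move at their own pace and stop on an object; "squeeze" is the grip in N (left out, the last holds). Time passes only in rows, so rows that do not move let the fingers close. It gives the time, the measured TCP pose, the force and the opening at its end, in the units of the state.
- r.sense(): the state, without advancing time (a new reading comes with each control period).
- r.grab_frame(name): name is "scene" or "side" or "wrist"; returns the picture (384x512x3 uint8, blue, green, red); there is no depth.
- r.get_calibration(name): a dict with "vertical_fov" (degrees; the focal length in pixels is half the picture's height over the tangent of half this angle, whatever the lens; pixels are square), "cx", "cy" (the principal point, pixels), "R" (3x3) and "t" (3): a world point X has camera coordinates R X + t; the wrist camera has in their place "hand_eye" (4x4, takes a point from camera to tool coordinates, whose origin is the TCP and whose axes are the tool frame's). Camera axes: x right, y down, z forward; pixel columns grow to the right and rows downward; lengths in mm; the calibration is good to about 2 mm. The wrist camera is an equidistant fisheye: a pixel r from the principal point sees the ray r / f radians off the axis. A picture is of the moment at which its call begins: read the wrist's pose just before it. get_calibration takes no time and is no camera call.
- r.sign_off(): hands the job in, once; it reports no verdict.
The state is a dict: "clock": time; "qpos": joint angles; "qvel": joint speeds; "joint_efforts": joint torques, N m; "eef_pos": TCP position; "tcp_rot": TCP orientation; "contact_force": force on the tool from outside, world axes, zero at the start; "wrist_torque": the same for the moment, N m; "opening": opening from 0.0 (shut) to 1.0 (fully open).
Only numpy, scipy, OpenCV 4.12 (cv2) and the standard library are available. Lean on these libraries where they do the work, as an engineer would, in place of code of your own. Each camera call takes 0.05 s, during which the arm holds its last target. There are 200 camera calls.

## Working session

There is one attempt and no reset: what is moved stays moved. The work goes in short steps, Python scripts to look and compute and a tool call to move; the robot and the scene stay as the last step left them, time stands still between calls to the robot, and variables do not carry over. Pictures are saved under pics/ and viewed, about 8 in all and at most 12, crops included, and the job is handed in when it is done.

Besides the shell and the picture viewer there is one more tool, called after "Emit:" by a JSON object that holds its "name" and its "arguments", one argument or row to a line. apply_moves: Moves the arm, as the interface text tells. Its arguments: {"type":"object","properties":{"plan":{"type":"string"},"squeeze":{"type":"number"}},"required":["plan"]}

```bash
mkdir -p pics; python3 - <<'E'
from rig import r
import cv2,numpy as np
s=r.sense();print(s)
for n in("scene","side"):
    cv2.imwrite(f"pics/{n}0.png",cv2.resize(r.grab_frame(n),(800,600),interpolation=cv2.INTER_CUBIC))
    print(n,r.get_calibration(n))
print(r.get_calibration("wrist"))
E
```

```text
{'clock': 0.0, 'qpos': array([-1.25240483e+00,  3.53669303e-01,  1.63414927e+00, -2.23879016e-05,
        1.15519536e+00, -2.41695307e-03]), 'qvel': array([0.00074943, 0.00293813, 0.00178635, 0.00266028, 0.00192435,
       0.0005936 ]), 'joint_efforts': array([ 2.03686413e-04, -6.05246830e+01, -3.42067766e+01, -4.51139840e-05,
        9.37761128e-03, -1.23111795e-05]), 'eef_pos': array([ 196.91513076, -592.65793852,  230.54199212]), 'tcp_rot': array([-1.57221766e+00, -1.70340022e-05, -2.82077514e+00]), 'contact_force': array([-0.31925861,  0.04833904, -0.08596109]), 'wrist_torque': array([-0.05353587,  0.05477795, -0.0016372 ]), 'opening': 1.0006784026998452}
scene {'vertical_fov': 56.99234219639397, 'cx': 258.76803863006285, 'cy': 196.77597128915528, 'R': array([[-0.04769714,  0.99861629, -0.02214715],
       [ 0.60860332,  0.01147315, -0.79339168],
       [-0.79203976, -0.05132134, -0.60830843]]), 't': array([  12.37227525, -254.05380948, 1445.14929388])}
side {'vertical_fov': 50.4227810366061, 'cx': 261.43618334818393, 'cy': 191.51147443767954, 'R': array([[ 0.99773963, -0.06672711,  0.00794463],
       [-0.03483323, -0.61466763, -0.78801672],
       [ 0.05746539,  0.78595878, -0.61560257]]), 't': array([-596.83485212,  123.47029436, 1224.09797502])}
{'vertical_fov': 65.70646984690485, 'cx': 254.6044688168309, 'cy': 186.99290148051585, 'hand_eye': array([[-4.14424587e-04,  9.60528814e-01,  2.78180203e-01,
        -7.11937183e+01],
       [-6.10174542e-04, -2.78180418e-01,  9.60528648e-01,
        -1.41866706e+02],
       [ 9.99999728e-01,  2.28328210e-04,  7.01375034e-04,
         1.06582675e+00],
       [ 0.00000000e+00,  0.00000000e+00,  0.00000000e+00,
         1.00000000e+00]])}
```

View pics/scene0.png

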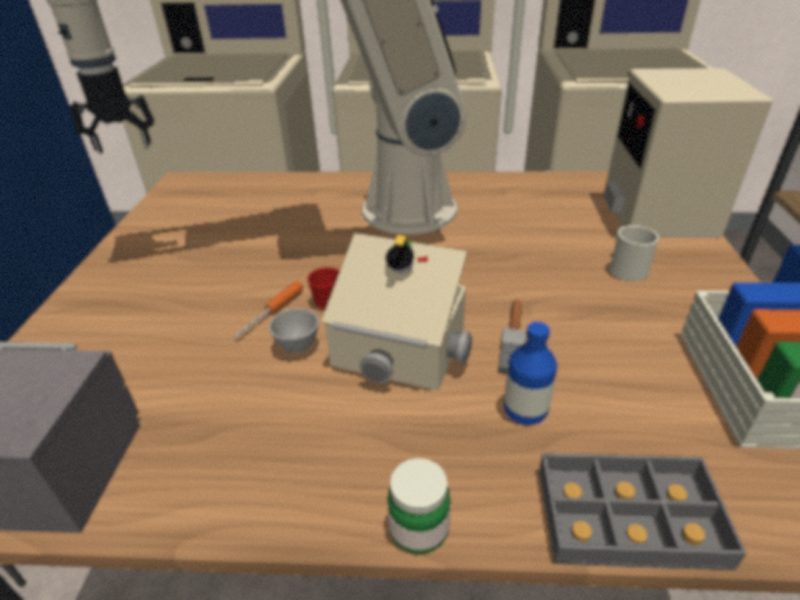

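View pics/side0.png

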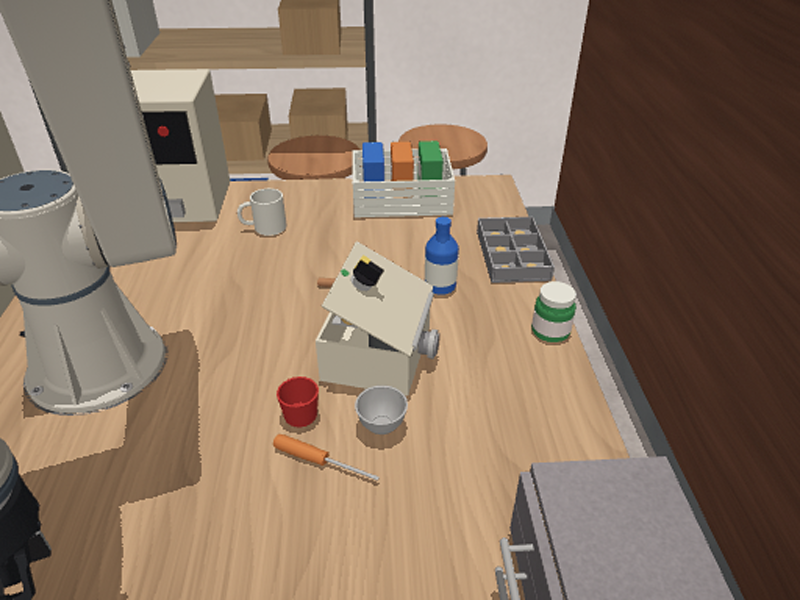

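Scene view: the camera faces the robot. The box is at about (400,310), with the cover open and the knob at (400,258). The side view confirms the open cover, with the knob at (367,272). I'll enlarge both.

```bash
python3 - <<'E'
from rig import r
import cv2,numpy as np
a=r.grab_frame("scene")[142:256,202:316];b=r.grab_frame("side")[148:262,190:304]
f=lambda i:cv2.resize(i,(399,399),interpolation=cv2.INTER_CUBIC)
cv2.imwrite("pics/c1.png",np.hstack([f(a),f(b)]))
E
```

```text
(no output)
```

View pics/c1.png

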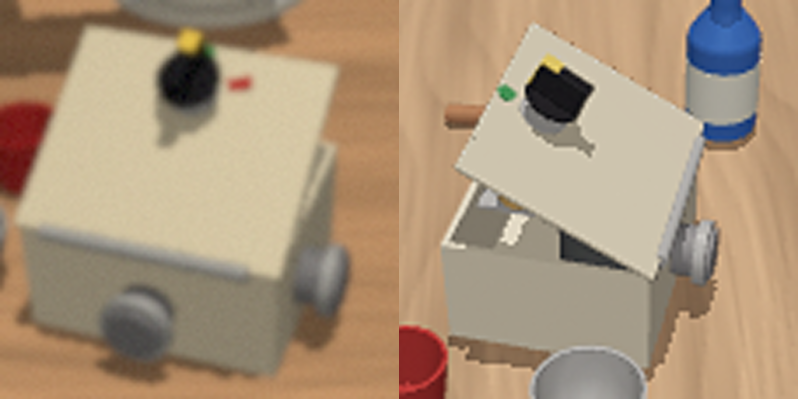

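```bash
cat > h.py <<'E'
import numpy as np
from scipy.optimize import least_squares
from scipy.spatial.transform import Rotation as Ro
from rig import r
def proj(n,X):
    c=r.get_calibration(n);f=192/np.tan(np.radians(c["vertical_fov"]/2))
    p=c["R"]@X+c["t"];return np.array([c["cx"]+f*p[0]/p[2],c["cy"]+f*p[1]/p[2]])
def rz(a):return Ro.from_euler('z',a).as_matrix()
def box(p,l):return np.array([p[0],p[1],0])+rz(p[2])@np.array(l,float)
def cov(p,l,a=None):
    return box(p,np.array([85,0,100])+Ro.from_euler('y',p[3] if a is None else a).as_matrix()@np.array(l,float))
E
python3 - <<'E'
from h import *
S=lambda u,v:(202+u/3.5,142+v/3.5)
D=lambda u,v:(190+u/3.5,148+v/3.5)
kn=lambda p:[-130-19*np.cos(p[4]),19*np.sin(p[4]),53]
obs=[]
for n,f,L in (("scene",S,dict(fr=(88,27),fl=(338,67),rr=(18,222),rl=(280,277),brl=(272,376),brr=(35,322),red=(240,84),grn=(209,51),yel=(190,38))),
 ("side",D,dict(fl=(131,25),fr=(58,168),rr=(253,277),rl=(304,124),bfr=(51,338),brr=(251,365),grn=(108,93),yel=(154,63)))):
    for k,(u,v) in L.items(): obs.append((n,k,np.array(f(u+.0,v+.0))))
def pt(p,k):
    return {'fr':lambda:cov(p,[-173,-103,6]),'fl':lambda:cov(p,[-173,103,6]),'rr':lambda:cov(p,[3,-103,6]),'rl':lambda:cov(p,[3,103,6]),
    'brl':lambda:box(p,[85,100,0]),'brr':lambda:box(p,[85,-100,0]),'bfr':lambda:box(p,[-85,-100,0]),
    'red':lambda:cov(p,[-130-36*np.cos(1.2),36*np.sin(1.2),6]),'grn':lambda:cov(p,[-164,0,6]),'yel':lambda:cov(p,kn(p))}[k]()
res=lambda p:np.concatenate([proj(n,pt(p,k))-o for n,k,o in obs])
s=least_squares(res,[450,0,0,.5,0],loss='soft_l1');p=s.x;print(p)
for (n,k,o),e in zip(obs,res(p).reshape(-1,2)):print(n,k,e.round(2))
np.save("p.npy",p)
print("cover front",cov(p,[-173,0,6]),"knob open",cov(p,[-130,0,42]),"shut",cov(p,[-130,0,42],0),"front shut",cov(p,[-173,0,6],0))
E
```

```text
Traceback (most recent call last):
  File "h.py", line 6, in proj
    c=r.get_calibration(n);f=192/np.tan(np.radians(c["vertical_fov"]/2))
ValueError: time passes only in moves, steps and waits
```

```bash
sed -i 's/^def proj/C={n:r.get_calibration(n) for n in ("scene","side","wrist")}\ndef proj/; s/c=r.get_calibration(n);/c=C[n];/' h.py
cat > fit.py <<'E'
from h import *
S=lambda u,v:(202+u/3.5,142+v/3.5)
D=lambda u,v:(190+u/3.5,148+v/3.5)
kn=lambda p:[-130-19*np.cos(p[4]),19*np.sin(p[4]),53]
obs=[]
for n,f,L in (("scene",S,dict(fr=(88,27),fl=(338,67),rr=(18,222),rl=(280,277),brl=(272,376),brr=(35,322),red=(240,84),grn=(209,51),yel=(190,38))),
 ("side",D,dict(fl=(131,25),fr=(58,168),rr=(253,277),rl=(304,124),bfr=(51,338),brr=(251,365),grn=(108,93),yel=(154,63)))):
    for k,(u,v) in L.items(): obs.append((n,k,np.array(f(u+.0,v+.0))))
def pt(p,k):
    return {'fr':lambda:cov(p,[-173,-103,6]),'fl':lambda:cov(p,[-173,103,6]),'rr':lambda:cov(p,[3,-103,6]),'rl':lambda:cov(p,[3,103,6]),
    'brl':lambda:box(p,[85,100,0]),'brr':lambda:box(p,[85,-100,0]),'bfr':lambda:box(p,[-85,-100,0]),
    'red':lambda:cov(p,[-130-36*np.cos(1.2),36*np.sin(1.2),6]),'grn':lambda:cov(p,[-164,0,6]),'yel':lambda:cov(p,kn(p))}[k]()
res=lambda p:np.concatenate([proj(n,pt(p,k))-o for n,k,o in obs])
s=least_squares(res,[450,0,0,.5,0],loss='soft_l1');p=s.x;print(p)
for (n,k,o),e in zip(obs,res(p).reshape(-1,2)):print(n,k,e.round(2))
np.save("p.npy",p)
print("cover front",cov(p,[-173,0,6]),"knob open",cov(p,[-130,0,42]),"shut",cov(p,[-130,0,42],0),"front shut",cov(p,[-173,0,6],0))
E
python3 fit.py
```

```text
[ 5.35876018e+02  3.53002910e+00 -2.81410413e-01  4.81315364e-01
  6.34840233e+00]
scene fr [-0.72 -0.24]
scene fl [ 0.12 -0.37]
scene rr [-1.81  0.49]
scene rl [-0.15  0.58]
scene brl [0.91 0.41]
scene brr [-0.58 -0.01]
scene red [-0.13  0.32]
scene grn [-1.12  1.19]
scene yel [0.14 0.16]
side fl [-0.06 -1.41]
side fr [-0.88 -0.94]
side rr [ 0.95 -0.41]
side rl [ 0.37 -1.21]
side bfr [-0.07 -1.51]
side brr [-0.51  0.16]
side grn [-0.8  -0.03]
side yel [-2.32 -0.26]
cover front [472.88789049  21.73876207 185.4078915 ] knob open [525.51374491   6.52557569 197.41115804] shut [492.64610668  16.02701774 142.        ] front shut [451.33752428  27.96858467 106.        ]
```

Fit is consistent to about 1 px (2–3 mm): box at (536, 4), yaw −0.28, cover 0.48 rad open, knob near 0. I'll turn the tool to yaw ≈ −0.28, shut the gripper and raise it.

Emit:
{"name": "apply_moves", "arguments": {
  "plan": "0 -0.5 0 0 -8.5 0 1;0 -0.5 0 0 -8.5 0 1;0 -0.5 0 0 -8.5 0 1;0 -0.5 0 0 -8.5 0 1;0 -0.5 0 0 -8.5 0 1;0 -0.5 0 0 -8.5 0 1;0 -0.5 0 0 -8.5 0 1;0 -0.5 0 0 -8.5 0 1;0 -0.5 0 0 -8.5 0 1;0 -0.5 0 0 -8.5 0 1;0 -0.5 0 0 -8.5 0 1;0 -0.5 0 0 -8.5 0 1;0 -0.5 0 0 -8.5 0 1;0 -0.5 0 0 -8.5 0 1;0 -0.5 0 0 -8.5 0 1;0 -0.5 0 0 -8.5 0 1;0 -0.5 0 0 -8.5 0 1;0 -0.5 0 0 -8.5 0 1"
}}

```text
clock: 2.0
eef_pos: [196.1, -590.1, 319.1]
tcp_rot: [-1.561, 0.005, -0.117]
contact_force: [0.4, 1.1, -0.4]
opening: -0.002
```

```bash
cat > d.py <<'E'
from h import *
import sys
p=np.load("p.npy")
def to(X,yaw=None):
    s=r.sense();R=Ro.from_euler('xyz',s["tcp_rot"]).as_matrix()
    print("t",s["clock"],"pos",s["eef_pos"].round(1),"rot",s["tcp_rot"].round(3),"F",s["contact_force"].round(1),"M",s["wrist_torque"].round(2),"op",round(s["opening"],3),"q",s["qpos"].round(2))
    print("shift cm",(R.T@(np.array(X)-s["eef_pos"])/10).round(2))
    t=Ro.from_euler('xyz',[-np.pi/2,0,p[2] if yaw is None else yaw]).as_matrix()
    print("turn deg",np.degrees(Ro.from_matrix(R.T@t).as_rotvec()).round(2))
E
python3 -c "
from d import *
X=box(p,[-62,-58,230]);print(X);to(X)"
```

```text
[460.20757685 -34.97045065 230.        ]
t 2.0 pos [ 196.1 -590.1  319.1] rot [-1.561  0.005 -0.117] F [ 0.4  1.1 -0.4] M [ 0.   -0.03  0.07] op -0.002 q [-1.25  0.29  1.53  0.    1.34 -2.71]
shift cm [19.78  9.39 58.13]
turn deg [-0.54  9.41 -0.31]
```

Emit:
{"name": "apply_moves", "arguments": {
  "plan": "1.3 0 4.2 0 0.7 0 1;1.3 0 4.2 0 0.7 0 1;1.3 0 4.2 0 0.7 0 1;1.3 0 4.2 0 0.7 0 1;1.3 0 4.2 0 0.7 0 1;1.3 0 4.2 0 0.7 0 1;1.3 0 4.2 0 0.7 0 1;1.3 0 4.2 0 0.7 0 1;1.3 0 4.2 0 0.7 0 1;1.3 0 4.2 0 0.7 0 1;1.3 0 4.2 0 0.7 0 1;1.3 0 4.2 0 0.7 0 1;1.3 0 4.2 0 0.7 0 1;0 0 0 0 0 0 1"
}}

```text
clock: 3.4
eef_pos: [470.8, -66.6, 322.6]
tcp_rot: [-1.562, 0.002, -0.279]
contact_force: [1.5, -0.3, -0.4]
opening: 0.003
```

```bash
python3 -c "
from d import *
X=box(p,[-62,-58,200]);print(X);to(X)"
```

```text
[460.20757685 -34.97045065 200.        ]
t 3.4 pos [470.8 -66.6 322.6] rot [-1.562  0.002 -0.279] F [ 1.5 -0.3 -0.4] M [-0.    0.06 -0.03] op 0.003 q [-0.15  0.03  1.83  0.01  1.28 -1.44]
shift cm [-1.86 12.28  2.64]
turn deg [-0.51  0.11 -0.13]
```

Emit:
{"name": "apply_moves", "arguments": {
  "plan": "-0.5 3.5 0.7 -0.5 0 0 1;-0.5 3.5 0.7 0 0 0 1;-0.5 3 0.7 0 0 0 1;-0.4 2 0.5 0 0 0 1;0 1 0 0 0 0 1;0 1 0 0 0 0 1;0 1 0 0 0 0 1;0 1 0 0 0 0 1;0 1 0 0 0 0 1;0 1 0 0 0 0 1"
}}

```text
clock: 4.4
eef_pos: [462.5, -36.9, 139.1]
tcp_rot: [-1.571, -0.007, -0.276]
contact_force: [-0.4, -0.1, 3.1]
opening: -0.0
```

```bash
python3 -c "
from d import *
X=box(p,[-62,-58,106]);print(X);to(X)"
```

```text
[460.20757685 -34.97045065 106.        ]
t 4.4 pos [462.5 -36.9 139.1] rot [-1.571 -0.007 -0.276] F [-0.4 -0.1  3.1] M [ 0.07  0.17 -0.01] op -0.0 q [-0.08  0.22  2.06 -0.    0.85 -1.38]
shift cm [-0.3   3.31  0.12]
turn deg [0.01 0.3  0.37]
```

Contact at 3 N; the cover is moving. Continue to shut.

Emit:
{"name": "apply_moves", "arguments": {
  "plan": "0 1 0 0 0 0 1;0 1 0 0 0 0 1;0 0.8 0 0 0 0 1;0 0.5 0 0 0 0 1;0 0.3 0 0 0 0 1;0 0.3 0 0 0 0 1;0 0.3 0 0 0 0 1"
}}

```text
clock: 5.1
eef_pos: [462.7, -37.1, 105.6]
tcp_rot: [-1.572, -0.003, -0.276]
contact_force: [-17.0, 1.5, 53.2]
opening: -0.002
```

```bash
python3 -c "
from d import *
to(box(p,[-62,-58,106]))"
```

```text
t 5.1 pos [462.7 -37.1 105.6] rot [-1.572 -0.003 -0.276] F [-17.    1.5  53.2] M [ 0.29  3.04 -0.05] op -0.002 q [-0.08  0.28  2.08 -0.    0.78 -1.38]
shift cm [-0.29 -0.04  0.13]
turn deg [0.06 0.31 0.2 ]
```

Firmly shut (z = 105.6 against 106 expected). Lift, open, and go above the knob to look.

Emit:
{"name": "apply_moves", "arguments": {
  "plan": "0 -1 0 0 0 0 1;0 -4 0 0 0 0 1;0 -4 0 0 0 0 1;0 -4 0 0 0 0 0;1 0 3 0 0 0 0;1 0 3 0 0 0 0;0 0 0 0 0 0 0;0 0 0 0 0 0 0;0 0 0 0 0 0 0"
}}

```text
clock: 6.0
eef_pos: [500.2, 16.4, 240.8]
tcp_rot: [-1.571, -0.009, -0.276]
contact_force: [0.3, 0.4, 0.0]
opening: 0.993
```

```bash
python3 - <<'E'
from d import *
import cv2
to(cov(p,[-130,0,55],0))
a=r.grab_frame("wrist");cv2.imwrite("pics/w1.png",cv2.resize(a,(800,600),interpolation=cv2.INTER_CUBIC))
b=r.grab_frame("side")[148:262,190:304];c=r.grab_frame("scene")[142:256,202:316]
f=lambda i:cv2.resize(i,(399,399),interpolation=cv2.INTER_CUBIC)
cv2.imwrite("pics/c2.png",np.hstack([f(c),f(b)]))
E
```

```text
t 6.0 pos [500.2  16.4 240.8] rot [-1.571 -0.009 -0.276] F [0.3 0.4 0. ] M [-0.02  0.02  0.01] op 0.993 q [ 0.03  0.14  1.89 -0.    1.1  -1.26]
shift cm [-0.79  8.58 -0.24]
turn deg [0.01 0.31 0.5 ]
```

View pics/w1.png

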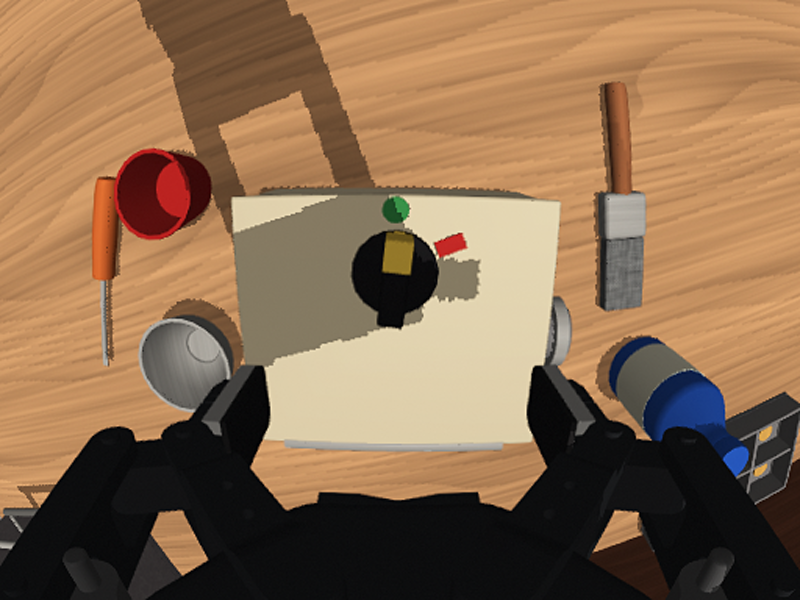

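View pics/c2.png

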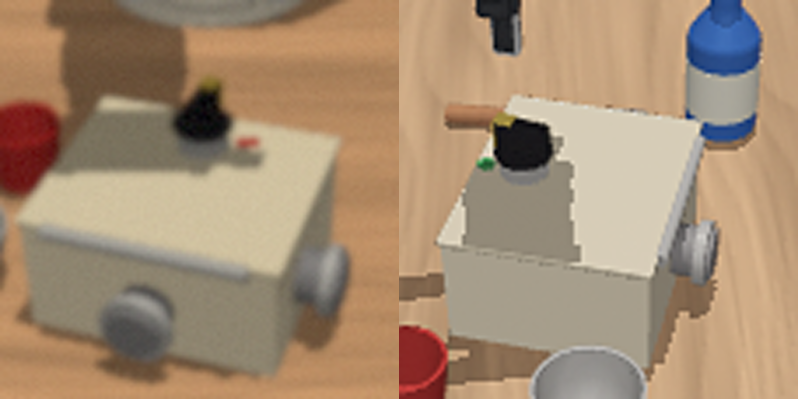

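Cover shut in both views. In the wrist view: green dot (396,209), red bar (451,245), yellow end around (400,250). I'll enlarge for the knob angle.

```bash
python3 - <<'E'
import cv2,numpy as np
a=cv2.imread("pics/w1.png");a=cv2.resize(a,(512,384),interpolation=cv2.INTER_AREA)[125:215,215:315]
a=np.clip(255*(a/255.)**.45,0,255).astype(np.uint8)
cv2.imwrite("pics/w1c.png",cv2.resize(a,(600,540),interpolation=cv2.INTER_CUBIC))
E
```

```text
(no output)
```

View pics/w1c.png

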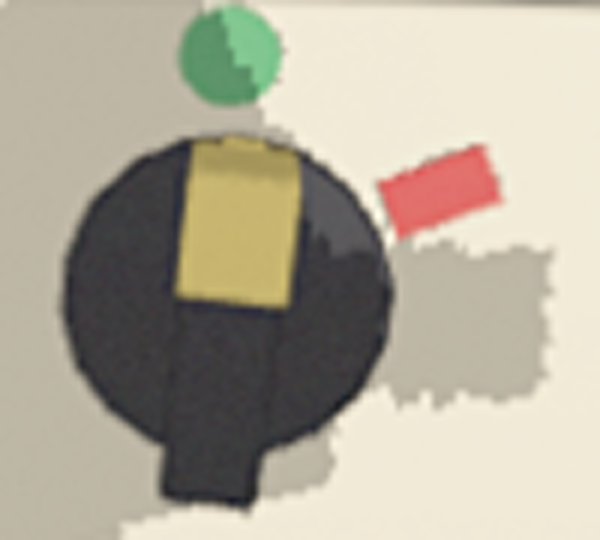

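```bash
cat > wr.py <<'E'
from d import *
def ray(px,py,z,pos,rot):
    c=C["wrist"];f=192/np.tan(np.radians(c["vertical_fov"]/2))
    d=np.array([px-c["cx"],py-c["cy"]]);n=np.hypot(*d);th=n/f
    v=np.array([*(d/n*np.sin(th)),np.cos(th)])
    H=np.array(c["hand_eye"]);R=Ro.from_euler('xyz',rot).as_matrix()
    o=pos+R@H[:3,3];w=R@H[:3,:3]@v
    X=o+w*(z-o[2])/w[2]
    return X, rz(-p[2])@(X-np.array([p[0],p[1],0]))
E
python3 - <<'E'
from wr import *
s=r.sense();a=(s["eef_pos"],s["tcp_rot"])
P={}
for k,u,v,z in [("green",230,55,106),("red",441,191,106),("skirt",229,295,129),("rl",162,497,155),("rr",252,507,155),("fl",191,172,155),("fr",300,180,155),("covL",0,0,106)]:
    P[k]=ray(215+u/6,125+v/6,z,*a);print(k,P[k][0].round(1),P[k][1].round(1))
for k,u,v in [("cornerL",232,197),("cornerR",559,202)]:
    print(k,[x.round(1) for x in ray(u*.64,v*.64,106,*a)])
f=(P["fl"][1]+P["fr"][1])/2;b=(P["rl"][1]+P["rr"][1])/2;d=f-b
print("len",np.hypot(d[0],d[1]),"centre",(f+b)/2,"angle",np.arctan2(d[1],-d[0]))
g=P["green"][0]-P["skirt"][0];print("green dir vs knob: yaw",np.arctan2(-g[1],-g[0]), np.hypot(*g[:2]))
E
```

```text
green [461.6  25.  106. ] [-77.4  -0.  106. ]
red [491.3  51.2 106. ] [-56.1  33.4 106. ]
skirt [492.9  16.  129. ] [-4.47e+01  1.00e-01  1.29e+02]
rl [511.4   1.4 155. ] [-22.9  -8.8 155. ]
rr [516.1  12.8 155. ] [-21.5   3.4 155. ]
fl [469.5  17.8 155. ] [-67.7  -4.8 155. ]
fr [474.4  31.  155. ] [-66.7   9.3 155. ]
covL [443.2  -6.9 106. ] [-86.1 -35.7 106. ]
cornerL [array([424.2, -69.7, 106. ]), array([ -87. , -101.4,  106. ])]
cornerR [array([482.5, 123.8, 106. ]), array([-84.7, 100.7, 106. ])]
len 45.24009118304823 centre [-44.72465126  -0.20007741 155.        ] angle 0.1100576729267492
green dir vs knob: yaw -0.27851455582780366 32.63922309351695
```

Knob at (493,16), wing length 45 mm (46 given), angle ≈ 0.11 rad: consistent. The skirt top is at 129, so I grip with the TCP at about 133. Jaws at the box's yaw will align the knob to the green dot.

Emit:
{"name": "apply_moves", "arguments": {
  "plan": "-0.4 2 -0.15 0 0.3 0.3 0.4;-0.35 3 -0.15 0 0 0.2 0.5;0 3 0 0 0 0 0.5;0 1.5 0 0 0 0 0.5;0 1 0 0 0 0 0.5;0 0 0 0 0 0 0.5",
  "squeeze": 40
}}

```text
clock: 6.75
eef_pos: [491.2, 12.1, 132.9]
tcp_rot: [-1.571, -0.001, -0.286]
contact_force: [0.2, 0.1, -0.3]
opening: 0.502
```

```bash
python3 -c "
from d import *
to([493,16.1,133])"
```

```text
t 6.75 pos [491.2  12.1 132.9] rot [-1.571e+00 -1.000e-03 -2.860e-01] F [ 0.2  0.1 -0.3] M [ 0.02 -0.03  0.  ] op 0.502 q [ 0.02  0.27  2.   -0.    0.86 -1.26]
shift cm [ 0.06 -0.01  0.43]
turn deg [ 0.01 -0.29  0.07]
```

Emit:
{"name": "apply_moves", "arguments": {
  "plan": "0.1 0 0.43 0 -0.3 0 0.5;0 0 0 0 0 0 1;0 0 0 0 0 0 1;0 0 0 0 0 0 1;0 0 0 0 0 0 1;0 0 0 0 0 0 1;0 0 0 0 0 0 1"
}}

```text
clock: 7.45
eef_pos: [494.9, 15.8, 134.9]
tcp_rot: [-1.57, -0.005, -0.281]
contact_force: [1.3, -0.1, -4.7]
opening: 0.156
```

```bash
python3 -c "
from d import *
to([493,16.1,133])"
```

```text
t 7.45 pos [494.9  15.8 134.9] rot [-1.57  -0.005 -0.281] F [ 1.3 -0.1 -4.7] M [-0.12 -0.17 -0.01] op 0.156 q [ 0.03  0.27  2.   -0.    0.87 -1.26]
shift cm [-0.19  0.19 -0.02]
turn deg [-0.03  0.02  0.27]
```

Gripped (13.3 mm opening). Push down.

Emit:
{"name": "apply_moves", "arguments": {
  "plan": "-0.1 0.4 0 0 0 0 1;0 0.4 0 0 0 0 1;0 0.4 0 0 0 0 1;0 0.3 0 0 0 0 1;0 0.2 0 0 0 0 1"
}}

```text
clock: 7.95
eef_pos: [495.0, 15.8, 119.2]
tcp_rot: [-1.57, -0.007, -0.281]
contact_force: [-3.0, -2.0, 7.7]
opening: 0.154
```

```bash
python3 -c "
from d import *
to([493,16.1,118])"
```

```text
t 7.95 pos [495.   15.8 119.2] rot [-1.57  -0.007 -0.281] F [-3.  -2.   7.7] M [-0.3   0.46 -0.04] op 0.154 q [ 0.03  0.3   2.01 -0.    0.83 -1.26]
shift cm [-0.2   0.11 -0.03]
turn deg [-0.05  0.02  0.4 ]
```

Emit:
{"name": "apply_moves", "arguments": {
  "plan": "0 0.2 0 0 0 0 1;0 0.1 0 0 6 0 1;0 0.1 0 0 6 0 1;0 0.05 0 0 6 0 1;0 0.05 0 0 6 0 1;0 0.05 0 0 6 0 1"
}}

```text
clock: 8.55
eef_pos: [494.6, 14.8, 118.6]
tcp_rot: [-1.569, -0.006, -0.821]
contact_force: [-3.8, -2.3, 11.5]
opening: 0.155
```

```bash
python3 -c "
from d import *
to([493,16.1,119])"
```

```text
t 8.55 pos [494.6  14.8 118.6] rot [-1.569 -0.006 -0.821] F [-3.8 -2.3 11.5] M [-0.48  0.69  0.09] op 0.155 q [ 0.03  0.3   2.01 -0.    0.83 -0.72]
shift cm [-0.2  -0.04 -0.03]
turn deg [-2.000e-02 -3.092e+01  3.900e-01]
```

Emit:
{"name": "apply_moves", "arguments": {
  "plan": "0 0 0 0 6 0 1;0 0 0 0 6 0 1;0 0 0 0 6 0 1;0 0 0 0 6 0 1;0 0 0 0 6 0 1;0 0 0 0 5 0 1;0 0 0 0 4 0 1;0 0 0 0 0 0 1"
}}

```text
clock: 9.35
eef_pos: [493.2, 14.2, 120.5]
tcp_rot: [-1.568, -0.005, -1.533]
contact_force: [-1.7, -2.4, 6.4]
opening: 0.154
```

```bash
python3 -c "
from d import *
to([493,16.1,119])"
```

```text
t 9.35 pos [493.2  14.2 120.5] rot [-1.568 -0.005 -1.533] F [-1.7 -2.4  6.4] M [-0.34  0.29 -0.04] op 0.154 q [ 0.03  0.29  2.01 -0.01  0.83 -0.  ]
shift cm [-0.19  0.15 -0.01]
turn deg [ 1.000e-02 -7.173e+01  3.400e-01]
```

Turned 1.25 rad in total. Release, rise and look.

Emit:
{"name": "apply_moves", "arguments": {
  "plan": "0 0 0 0 0 0 0.6;0 0 0 0 0 0 0.5;0 0 0 0 0 0 0.4;0 0 0 0 0 0 0.4;0 -1 0 0 0 0 0.4;0 -3 0 0 0 0 0.4;0 -4 0 0 0 0 0.4;0 -4 0 0 0 0 0.4;0 0 0 0 0 0 0.4"
}}

```text
clock: 10.25
eef_pos: [491.8, 15.3, 245.4]
tcp_rot: [-1.571, -0.003, -1.533]
contact_force: [-0.1, 0.1, -0.0]
opening: 0.597
```

```bash
python3 - <<'E'
from d import *
import cv2
to([493,16,200])
f=lambda i:cv2.resize(i,(399,399),interpolation=cv2.INTER_CUBIC)
a=r.grab_frame("wrist");b=r.grab_frame("side")[148:262,190:304]
cv2.imwrite("pics/wfull.png",a)
cv2.imwrite("pics/c3.png",np.hstack([cv2.resize(a[95:245,160:310],(399,399),interpolation=cv2.INTER_CUBIC),f(b)]))
E
```

```text
t 10.25 pos [491.8  15.3 245.4] rot [-1.571 -0.003 -1.533] F [-0.1  0.1 -0. ] M [0.01 0.03 0.01] op 0.597 q [ 0.03  0.13  1.89 -0.    1.12 -0.01]
shift cm [-0.08  4.54  0.13]
turn deg [  0.13 -71.7    0.17]
```

View pics/c3.png

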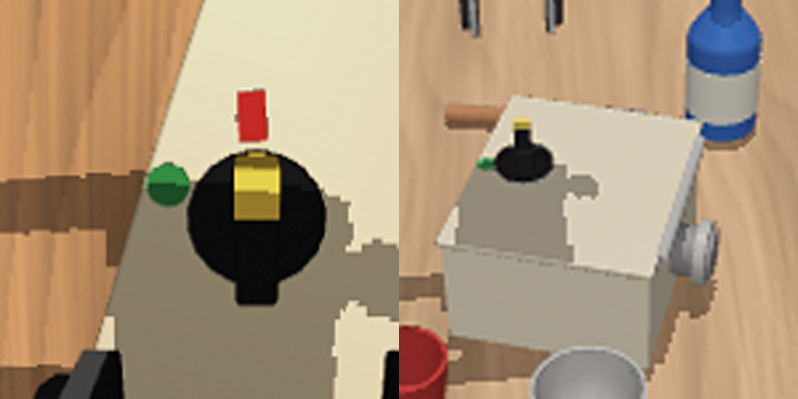

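The yellow end faces the red bar, the knob sits low with its skirt near the plate, and the cover is shut. The gripper is clear, so I'll hand in.

```bash
python3 -c "
from rig import r
r.sign_off();print(r.sense()['clock'])"
```

```text
the job is handed in; nothing more can be done
the job is handed in; nothing more can be done
```

I shut the cover and screwed the knob home, then handed the job in after about 10.3 s of the 54 s; no verdict is reported.

- **Cover:** I pressed the bare plate beside the knob with shut fingers until they stopped at 105.6 mm, against 106 mm expected. The force reached about 53 N on the fingertips.
- **Knob:** It stood about 0.11 rad from the green dot, and closing the jaws in line with the box brought it to about 0. I pushed it down about 15 mm, turned it about 1.25 rad clockwise, let go and raised the arm.

**Last checks:** The pictures after release show the yellow end facing the red bar, and the knob staying down near the plate. The cover is shut, nothing touches the knob, and the wrist force is about zero. I judged the final knob depth and angle from the pictures and the tool's pose, not from a direct reading.

**Oddities:**
- While gripping, the tool rose about 2 mm and pulled up with about 5 N, which may have lifted the cover slightly. The push afterwards seated it again.
- I did not measure the bystanders at the end. The arm never went near them, and those in the last view look unmoved.

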